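Load a boxed stone under the spring cover of a specimen scanner

ROBOT

A 6-joint arm with a two-finger parallel gripper is mounted at the origin on the work surface. World frame = base frame: x ahead of the robot, y to its left, z up, the work surface at z = 0. Lengths are in mm, angles in degrees, forces in N, time in s.
With the tool pointing down it reaches from about 350 to 850 mm from the base axis. Payload 8.1 kg.
Tool frame: the origin (TCP) lies midway between the tips of the shut fingers; the grasp point (between the pads) lies 19 mm behind it; z points along the fingers, y is the line along which they close (so a half turn about z gives the same grasp; the last joint's range is limited). The gripper opens to 85 mm and grips with 20 to 120 N. Pads are 22 mm wide; open, the fingers measure 114 mm over their backs; the gripper's body (76 mm by 85 mm) begins 54 mm behind the grasp point. The pads swing forward as they close: fully open they stand 13 mm farther back than shut.
Start: joints at [58.361, 7.471, 85.268, -0, 87.261, -4.893], TCP at [269.999, 535.823, 231.292] pointing down, gripper open.
Joint ranges: [-169.43, 169.43], [-51.17, 129.36], [1.28, 143.12], [-76.62, 256.62], [0, 156.53], [-152.29, 152.29]. Speed limits (degrees/s): [136.94, 136.94, 159.86, 180, 180, 180].

INTERFACE

Orientations are given as [roll, pitch, yaw] about the fixed x, y, z axes, in that order (R = Rz(yaw) Ry(pitch) Rx(roll)).
In Python, from bench import r gives the robot as it stands.
- The arm moves only by the tool send_rows, never from a script. Its argument "increments" is a list of rows, each a list of 6 numbers: the shift along the tool's x, y, z in mm, then the turn, a rotation vector about the tool's x, y, z in rad. A call has 1 to 5 rows; each row shifts and turns the commanded pose from where the row before left it, along the tool's axes as they then stand; what a row does not reach is not made up. A row lasts 1/8 s, in which the tool goes at most 62.5 mm and 10.7 degrees, less where a joint would pass 70% of its speed; a pose out of reach is approached as far as the arm can. A call is refused whole if a number of a shift passes 62.5 or a number of a turn 0.188, either way. A call with a gripper value outside its range is refused whole. "grip" is the closure, from -1 (fully open) to 1 (shut), set as the call begins (left out, the last holds). The fingers move at their own pace and stop on an object; "grip_force" is the grip in N (left out, the last holds). Time passes only in rows, so rows that do not move let the fingers close. It gives the time, the measured TCP pose, the force, the opening and the grip force at its end, in the units of the state.
- r.sense(): the state, without advancing time (a new reading comes with each control period).
- r.snapshot(name): name is "scene" or "top" or "wrist"; returns a dict with "img" (384x512x3 uint8, blue, green, red), "z_map" (384x512 float32, mm along the optical axis (not along the pixel's ray), 0 where there is no reading), "fx", "fy", "cx", "cy" (pixels), "D" ([k1, k2, p1, p2, k3] as OpenCV has them; the pictures are not rectified), "view" (4x4, takes a point from world to camera coordinates). Camera axes: x right, y down, z forward; pixel columns grow to the right and rows downward; lengths in mm; the calibration is good to about 2 mm. A picture is of the moment at which its call begins.
- r.hand_in(): hands the job in; it is judged then, once.
The state is a dict: "time": time; "joint_pos": joint angles; "qd": joint speeds; "joint_efforts": joint torques, N m; "tool_pos": TCP position; "tcp_rot": TCP orientation; "ft_force": force on the tool from outside, world axes, zero at the start; "wrist_torque": the same for the moment, N m; "finger_gap": finger opening in mm; "grip_force": force on a finger pad.
Only numpy, scipy, OpenCV 4.12 (cv2) and the standard library are available. Lean on these libraries where they do the work, as an engineer would, in place of code of your own. Each camera call takes 0.05 s, during which the arm holds its last target. There are 200 camera calls.

TASK

Load the boxed stone into the scanner bay: with one fingertip press down the cover's long finger plate and hold the spring cover open, while the other fingertip pushes the open grey box along its guide, under the cover, until it meets the back stop. Then take the hand away so that the cover springs fully shut behind the box. Only push the box, never lift or tip it, do not drive it into the cover, and leave the other things on the table where they are.

Things in the scene. Friction and masses are not known exactly. Their poses are not given: they have to be found in the camera images.
- bay: Scanner bay, fixed: wooden board with a straight guide channel that ends at a white housing. Origin: at table height, under the channel's centre line, in the plane of the cover's front apron. x runs along the channel into the bay, y to its left, z up; all offsets in this list are mm in this frame. Channel floor z 15, y -28 to 28; 5 mm side rails reach z 27 (x -160 to 0), bay walls z 38 (x 0 to 105).
- back_stop (a point): Centre of the back stop's face, bay x 92, y 0, z 30; the box's far end meets it. Behind it the white scanner housing spans x 110 to 220, y -65 to 85, up to z 64.
- home (a point): Point on the channel floor (bay x 52, y 0, z 15) where the specimen box's origin lies when the box is home.
- specimen_box: The box to load: rigid open grey card box 80 long (its x, along the channel), 50 wide, 26 high, with a pale stone fixed in it lower than its rim, at least 15 clear of the end walls; 0.08 to 0.17 kg. Origin: centre of its underside. Starts on the channel floor between the rails, 15 to 50 in front of the shut cover's apron.
- cover (a joint): Angle of the white painted steel cover, rad: 0 shut, grows as it opens, stop at 0.78; a spring always shuts it. Right of its hinge line (y below 40) lie its roof and apron, which rise as it opens; left of it lies its finger plate, which goes down. The apron clears the box and stone from about 0.35 rad on. At 0.6 rad the cover's highest edge is at about z 82.
- hinge (a point): Point of the cover's hinge line in the apron plane (bay x 0, y 40, z 25); the hinge line runs parallel to the channel. Does not move with the cover.
- finger_plate (a point): Centre of the upper face of the cover's finger plate, moving with it: flat, 3 thick, 195 long (bay x -158 to 37), its width from 6 to 42 out from the hinge line. Cover shut, it slopes up 0.45 rad away from the channel; level at cover angle 0.45 (upper face z 26.5); at 0.6 it slopes down 0.15, upper face z 22.5 at y 66, held there by about 5 N. A fingertip may slide along it.
- apron (a point): Point of the apron: a 3 thick plate hanging from the cover's front end that blocks the box. Shut, this point is at bay x 0, y -24, z 25 and the plate spans x -1.5 to 1.5, y -32 to -16 for z 23 to 33, y -32 to -24 from there up to z 46. It rises with the cover; at 0.6 rad its lower edge runs from z 55 at y -7 up to z 64 at y -20, and no part of it or of the strip behind it leans further left than y 0.
- notch (a point): Middle of the notch open from above in the cover's front left, x 0 to 42, y -24 to 28 (fixed point, bay x 20, y 16, z 40), where the pushing finger can follow the box in. Shut, the roof lies at z 45 over x 42 to 92 (full width) and, over x 0 to 42, only as a strip at y -32 to -24.
- deep_box: small deep grey card box 60 x 45 x 45 mm with a stone in it (bystander), origin under its centre
- sherd: lump of fired clay about 48 mm across, 22 mm high (bystander), origin under its centre
- jar: amber glass jar 44 mm across, 60 mm tall (bystander), origin under its centre
- brush: hand brush lying flat (bystander)
- flat_box: empty brown card tray 110 x 75 x 20 mm (bystander), origin under its centre
- beaker: white plastic beaker 60 mm across, 75 mm tall (bystander), origin under its centre
- lens: black eyepiece 36 mm across, 30 mm tall (bystander), origin under its centre
Not all that is in view belongs to the job. Leave any green look-alike of the specimen_box alone.

How it is judged (in metres and radians):
On the way, in this order (a step that is already met when the one before it is completed fails the run):
1. the cover is held open by a finger while the box still lies in front of it (value of joint cover above 0.4 rad and contact force between the fingers and cover above 0.3 N and x of specimen_box in the frame of bay below -0.04 m), for 0.2 s.
2. the box is pushed in under the cover by a finger while a finger holds the cover open (x of specimen_box in the frame of bay between -0.03 and 0.048 m and value of joint cover above 0.35 rad and contact force between the fingers and cover above 0.3 N and contact force between the fingers and specimen_box above 0.05 N), for 0.1 s.
At the end, for the whole second after the job is handed in: The box lies flat and at rest on the channel floor, its far end within 6 mm of the back stop, and the cover is shut (below 0.05 rad) with nothing touched by the robot (x of specimen_box in the frame of bay between 0.046 and 0.056 m and horizontal distance between specimen_box and home below 0.008 m and z of specimen_box in the frame of bay between 0.012 and 0.018 m and angle between the x axis of specimen_box and the x axis of bay, either way round below 0.12 rad and angle between specimen_box's own z axis and vertical below 0.06 rad and linear speed of specimen_box below 0.01 m/s and value of joint cover below 0.05 rad).
It fails at once if the box is lifted (height (world z) of specimen_box above 0.027 m).
It fails at once if the box is tipped (angle between specimen_box's own z axis and vertical above 0.25 rad).
It fails at once if the box is driven into the cover (over 10 N) (contact force between specimen_box and cover above 10 N).
It fails at once if a bystander is moved more than 20 mm (distance of any of deep_box, sherd, jar, brush, flat_box, beaker, lens from where it was at the start of the episode above 0.02 m).
It also fails if it takes over 35 s, if anything falls off the work surface, if the arm or the gripper's body presses on something with over 40 N, if the wrist force passes 120 N, or if a joint passes its speed limit or range.

## Working session

There is one attempt and no reset: what is moved stays moved. The work goes in short steps, Python scripts to look and compute and a tool call to move; the robot and the scene stay as the last step left them, time stands still between calls to the robot, and variables do not carry over. Pictures are saved under pics/ and viewed, at most 10 in all, crops included, and the job is handed in when it is done.

Besides the shell and the picture viewer there is one more tool, called as name(argument=value, ...) on one line, values as JSON. send_rows: Moves the arm, as the interface text tells. Its arguments: {"type":"object","properties":{"increments":{"type":"array"},"grip":{"type":"number"},"grip_force":{"type":"number"}},"required":["increments"]}

```bash
ls; mkdir -p pics; python3 - <<'E'
from bench import r
import cv2,numpy as np,pickle
for n in("scene","top"):
    s=r.snapshot(n); pickle.dump(s,open(f"pics/{n}.pkl","wb")); cv2.imwrite(f"pics/{n}.png",cv2.resize(s["img"],(800,600)))
    print(n,s["fx"],s["cx"],s["D"],np.round(s["view"],3).tolist())
print(r.sense())
E
```

```text
pics
scene 478.4637309107958 258.83672644005094 [-0.03885925  0.          0.          0.          0.        ] [[0.74, 0.673, -0.01, -433.272], [0.369, -0.419, -0.83, -138.737], [-0.563, 0.61, -0.558, 1549.531], [0.0, 0.0, 0.0, 1.0]]
top 445.90959947689237 257.103575899441 [-0.03373575  0.          0.          0.          0.        ] [[0.02, -1.0, 0.001, 31.327], [-0.996, -0.02, -0.088, 573.088], [0.088, 0.0, -0.996, 1330.467], [0.0, 0.0, 0.0, 1.0]]
{'time': 0.1, 'joint_pos': array([ 5.83602901e+01,  7.51433069e+00,  8.53248638e+01,  8.49245720e-04,
        8.72621976e+01, -4.89289038e+00]), 'qd': array([-0.02389349, -0.06346486, -0.11759283, -0.04748177, -0.06135683,
       -0.00276481]), 'joint_efforts': array([ 1.46661543e-03, -5.70956576e+01, -5.01939154e+01, -2.27794017e-04,
        8.27780867e-03, -4.22086396e-05]), 'tool_pos': array([269.73102508, 535.37432903, 230.29485251]), 'tcp_rot': array([-1.79899050e+02, -9.49317322e-03,  1.53253131e+02]), 'ft_force': array([-0.45932407, -0.31078389,  0.69601662]), 'wrist_torque': array([-0.02411361, -0.0079434 ,  0.07158643]), 'grip_force': 0.0, 'finger_gap': 85.5361536393536}
```

View pics/top.png

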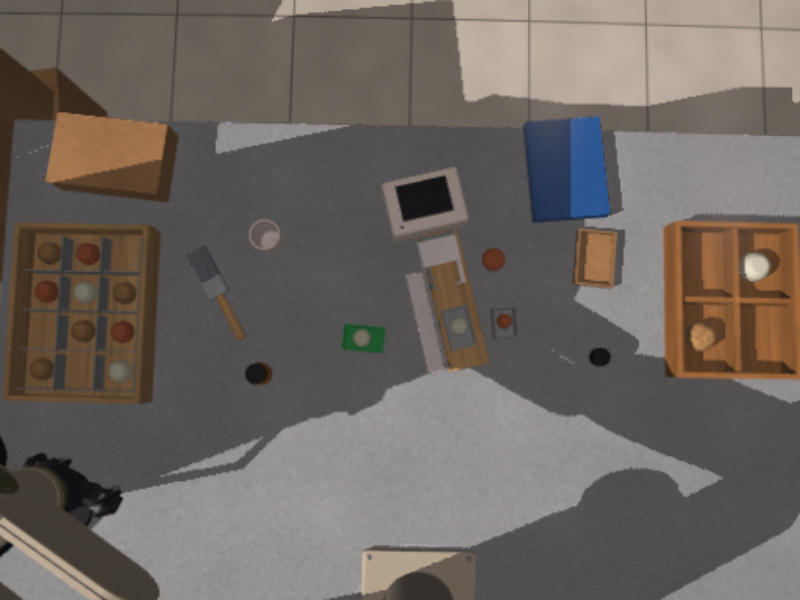

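View pics/scene.png

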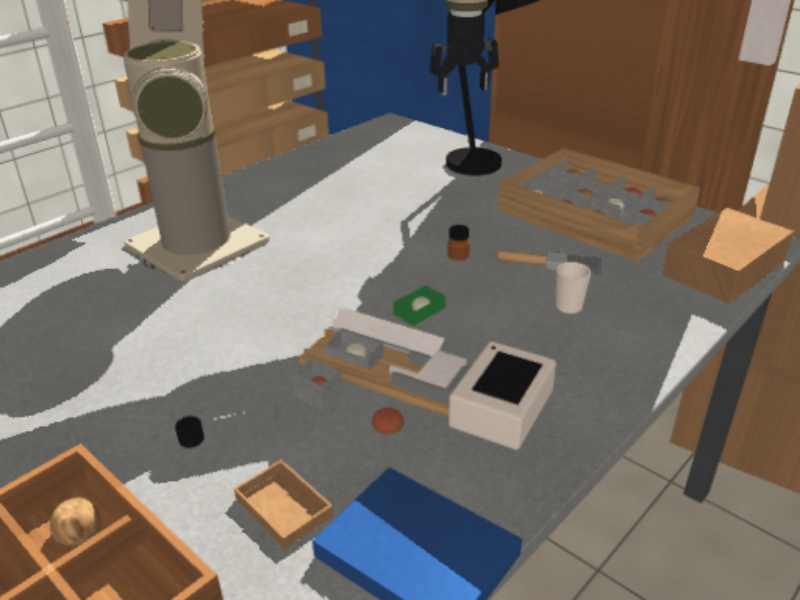

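The candidates, in top-view pixels, are the grey box at (459,327), the green look-alike at (363,338) and the small deep box at (504,322). The grey box in the wooden channel fits the description. I'll confirm it in one enlarged crop, which I'll also use to measure.

```bash
python3 - <<'E'
import cv2,pickle
s=pickle.load(open("pics/top.pkl","rb"))
c=s["img"][100:245,235:345]; c=cv2.resize(c,None,fx=4.1,fy=4.1,interpolation=cv2.INTER_CUBIC); c=cv2.convertScaleAbs(c,alpha=1.3,beta=10)
cv2.imwrite("pics/crop.png",c);print(c.shape)
E
```

```text
(594, 451, 3)
```

View pics/crop.png

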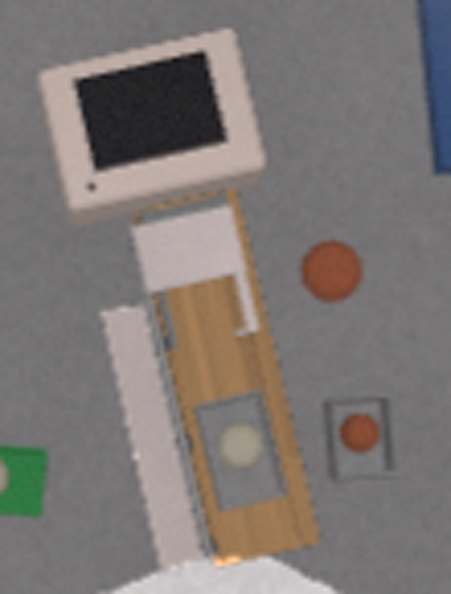

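The crop shows the grey stone box in the channel, with rim corners at about (193,408), (262,391), (286,496) and (220,510). It also shows the finger plate's outer corners at (102,313) and (160,567), and the housing top's back corners at (39,72) and (233,29). The grey box is the target. Next I fit the bay pose.

```bash
cat > h.py <<'E'
import cv2,pickle,numpy as np
from scipy.optimize import least_squares
def proj(s,P):
    V=np.array(s["view"]);K=np.array([[s["fx"],0,s["cx"]],[0,s["fy"],s["cy"]],[0,0,1]])
    return cv2.projectPoints(np.float64(P).reshape(-1,1,3),cv2.Rodrigues(V[:3,:3])[0],V[:3,3],K,np.float64(s["D"]))[0][:,0]
def w(p,B):
    B=np.float64(B);c,q=np.cos(p[2]),np.sin(p[2])
    return np.c_[p[0]+c*B[:,0]-q*B[:,1],p[1]+q*B[:,0]+c*B[:,1],B[:,2]]
def cloud(s):
    v,u=np.nonzero(s["z_map"]);z=s["z_map"][v,u]
    K=np.array([[s["fx"],0,s["cx"]],[0,s["fy"],s["cy"]],[0,0,1]])
    n=cv2.undistortPoints(np.float64(np.c_[u,v]).reshape(-1,1,2),K,np.float64(s["D"]))[:,0]
    V=np.array(s["view"]);return (np.c_[n*z[:,None],z]-V[:3,3])@V[:3,:3],u,v
E
python3 - <<'E'
from h import *
s=pickle.load(open("pics/top.pkl","rb"))
B=[(220,85,64),(220,-65,64),(37,77.2,44.6),(-158,77.2,44.6),(92,-32,45),(42,28,45),(0,-32,46)]
c=np.array([(39,72),(233,29),(102,313),(160,567),(238,207),(150,292),(258,331)])
px=lambda c:(np.float64(c)+.5)/4.1-.5+[235,100]
f=lambda p:(proj(s,w(p,B))-px(c)).ravel()
R=least_squares(f,[550,-20,.2],x_scale=[1,1,.01],loss='soft_l1');p=R.x
print(p,np.degrees(p[2]));print(np.round(f(p).reshape(-1,2),2).tolist())
bc=px([(193,408),(262,391),(286,496),(220,510)])
g=lambda q:(proj(s,w(p,[(q[0]+a*40*np.cos(q[2])-b*25*np.sin(q[2]),q[1]+a*40*np.sin(q[2])+b*25*np.cos(q[2]),41) for a,b in((1,1),(1,-1),(-1,-1),(-1,1))])-bc)).ravel() if 0 else (proj(s,w(p,[(q[0]+a*40*np.cos(q[2])-b*25*np.sin(q[2]),q[1]+a*40*np.sin(q[2])+b*25*np.cos(q[2]),41) for a,b in((1,1),(1,-1),(-1,-1),(-1,1))]))-bc).ravel()
Q=least_squares(g,[-70,0,0],x_scale=[1,1,.01]).x;print("box",Q,np.round(g(Q),2))
X,u,v=cloud(s);c_,q_=np.cos(p[2]),np.sin(p[2]);d=X[:,:2]-p[:2]
b=np.c_[d@[c_,q_],d@[-q_,c_],X[:,2]]
def med(n,x0,x1,y0,y1):
    m=(b[:,0]>x0)&(b[:,0]<x1)&(b[:,1]>y0)&(b[:,1]<y1);print(n,m.sum(),np.round(np.median(b[m,2]),1))
med("housing",130,200,-50,70);med("roof",50,85,-20,20);med("floor",-30,-15,-15,15);med("plate70-77",-140,20,70,77);med("plate46-53",-140,20,46,53);med("table",-100,0,110,150)
for n,m,a in(("housing y/x",(b[:,2]>58)&(abs(b[:,0]-165)<70)&(abs(b[:,1])<100),0),("plate",(b[:,2]>22)&(b[:,2]<50)&(b[:,1]>42)&(b[:,1]<95)&(abs(b[:,0]+60)<120),0)):
    print(n,b[m].min(0),b[m].max(0))
pickle.dump((p,Q),open("fit.pkl","wb"))
E
```

```text
[ 6.17459175e+02 -4.65248162e+01  2.39010249e-01] 13.694278525640337
[[-0.55, -0.5], [0.78, -0.57], [-0.15, 0.0], [-0.01, 1.57], [-2.05, 0.47], [3.73, -0.02], [-0.04, -0.36]]
box [-8.39395205e+01  1.31435997e-01  1.27705966e-02] [ 0.29 -0.51 -0.38 -0.17  0.11  0.12 -0.02  0.56]
housing 914 63.2
roof 155 45.4
floor 47 14.8
plate70-77 149 41.8
plate46-53 117 31.5
table 418 0.3
housing y/x [110.55475889 -64.81766139  58.000983  ] [220.73071394  84.52621422  75.93697108]
plate [-156.38512176   42.45211528   22.2484261 ] [38.06672613 76.64582106 49.18244234]
```

```bash
cat > g.py <<'E'
import sys,pickle,numpy as np
from bench import r
from scipy.spatial.transform import Rotation as R
p,Q=pickle.load(open("fit.pkl","rb"))
ex=np.array([np.cos(p[2]),np.sin(p[2]),0]);ey=np.array([-ex[1],ex[0],0]);ez=np.array([0,0,1.])
def go(bx,by,z,t):
    s=r.sense();C=R.from_euler("xyz",s["tcp_rot"],degrees=True)
    T=p[0]*np.array([1,0,0])+p[1]*np.array([0,1,0])+ex*bx+ey*by+ez*z
    zt=-ez*np.cos(t)-ey*np.sin(t);G=R.from_matrix(np.c_[ex,np.cross(zt,ex),zt])
    d=s["tool_pos"]-[p[0],p[1],0]
    print("t",s["time"],"bay now",np.round([d@ex,d@ey,d[2]],1),"F bay",np.round([s["ft_force"]@a for a in(ex,ey,ez)],1),"gap",round(s["finger_gap"],1))
    print("shift tool",np.round(C.inv().apply(T-s["tool_pos"]),1),"turn tool",np.round((C.inv()*G).as_rotvec(),3),"rot",s["tcp_rot"].round(1),"q",s["joint_pos"].round(0), "shift in goal frame",np.round(G.inv().apply(T-s["tool_pos"]),1))
if __name__=="__main__": go(*map(float,sys.argv[1:]))
E
python3 g.py -143 43 110 0.12
```

```text
t 0.1 bay now [-200.1  647.7  230.3] F bay [-0.5 -0.2  0.7] gap 85.5
shift tool [-435.7 -423.   121. ] turn tool [-0.055 -0.144  2.432] rot [-179.9   -0.   153.3] q [58.  8. 85.  0. 87. -5.] shift in goal frame [ 57.1 585.9 191.8]
```

send_rows(increments=[[-36,-35,0,0,0,0],[-36,-35,0,0,0,0],[-36,-35,0,0,0,0],[-36,-35,0,0,0,0],[-36,-35,0,0,0,0]], grip=0.06)

```text
time: 0.72
tool_pos: [352.0, 296.9, 230.9]
tcp_rot: [-180.0, -0.0, 153.3]
ft_force: [1.0, 0.9, -0.1]
finger_gap: 40.4
grip_force: 0.0
```

send_rows(increments=[[-36,-35,0,0,0,0],[-36,-35,0,0,0,0],[-36,-35,0,0,0,0],[-36,-35,0,0,0,0],[-36,-35,0,0,0,0]])

```text
time: 1.35
tool_pos: [434.0, 59.7, 231.1]
tcp_rot: [180.0, -0.0, 153.3]
ft_force: [0.6, 0.3, -0.4]
finger_gap: 40.3
grip_force: 0.0
```

send_rows(increments=[[-36,-35,0,0,0,0],[-36,-35,0,0,0,0],[0,0,0,0,0,0.18],[0,0,0,0,0,0.18],[0,0,0,0,0,0.18]])

```text
time: 1.98
tool_pos: [466.5, -33.9, 230.8]
tcp_rot: [-180.0, -0.0, 121.9]
ft_force: [-0.1, -0.1, 0.7]
finger_gap: 40.2
grip_force: 0.0
```

send_rows(increments=[[0,0,0,0,0,0.18],[0,0,0,0,0,0.18],[0,0,0,0,0,0.18],[0,0,0,0,0,0.18],[0,0,0,0,0,0.18]])

```text
time: 2.6
tool_pos: [466.5, -33.6, 230.8]
tcp_rot: [-179.9, 0.0, 70.4]
ft_force: [-0.1, -0.1, 0.1]
finger_gap: 39.8
grip_force: 0.0
```

send_rows(increments=[[0,0,0,0,0,0.18],[0,0,0,0,0,0.18],[0,0,0,0,0,0.18],[0,0,0,0,0,0.18],[0,0,0,0,0,0.18]])

```text
time: 3.22
tool_pos: [466.5, -33.6, 230.8]
tcp_rot: [-180.0, 0.0, 18.8]
ft_force: [0.7, 0.8, -0.2]
finger_gap: 39.9
grip_force: 0.0
```

```bash
python3 g.py -143 43 110 0.12
```

```text
t 3.225 bay now [-143.6   48.3  230.8] F bay [ 0.8  0.6 -0.2] gap 39.9
shift tool [  0.3   5.4 120.8] turn tool [-0.12  -0.005  0.09 ] rot [-180.     0.    18.8] q [-10. -13. 105.  -0.  88.  61.] shift in goal frame [  0.6  -9.2 120.6]
```

send_rows(increments=[[0,5.4,0,0,0,0.09],[0,0,0,-0.12,0,0],[0,-7,58,0,0,0],[0,-7,58,0,0,0],[0,0,0,0,0,0]])

```text
time: 3.85
tool_pos: [463.9, -38.1, 109.2]
tcp_rot: [173.3, 0.6, 14.0]
ft_force: [0.5, -0.5, 0.0]
finger_gap: 40.3
grip_force: 0.0
```

```bash
python3 g.py -143 43 60 0.12; python3 - <<'E'
from bench import r
import cv2,pickle,numpy as np
a=r.snapshot("wrist");b=r.snapshot("scene");pickle.dump((a,b),open("pics/s2.pkl","wb"))
cv2.imwrite("pics/two.png",np.hstack([cv2.resize(a["img"],(400,300)),cv2.resize(b["img"][130:310,150:390],(400,300),interpolation=cv2.INTER_CUBIC)]))
E
```

```text
t 3.85 bay now [-147.2   44.6  109.2] F bay [ 0.3 -0.6  0. ] gap 40.3
shift tool [ 4.7 -4.1 49. ] turn tool [-0.004  0.009  0.007] rot [173.3   0.6  14. ] q [ -6. -10. 115.  -7.  73.  72.] shift in goal frame [ 4.2 -4.3 49. ]
```

View pics/two.png

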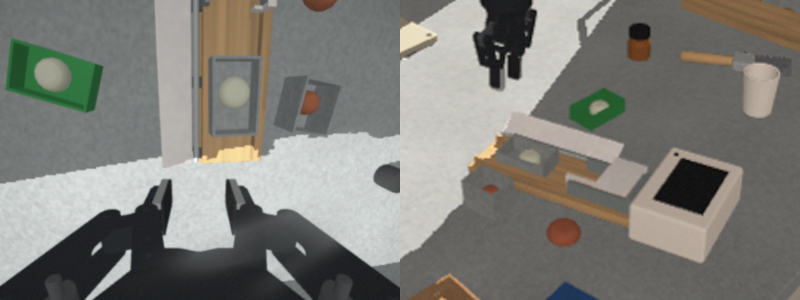

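The left half (wrist view) shows the channel with the grey box at (235,95), the plate at (180,90) and the fingertips at (165,190) and (235,190). The right half (scene crop) shows the gripper in front of the bay. I'll measure the finger profile from the depth data.

```bash
python3 - <<'E'
from h import *
from bench import r
from scipy.spatial.transform import Rotation as R
a,b=pickle.load(open("pics/s2.pkl","rb"));s=r.sense();C=R.from_euler("xyz",s["tcp_rot"],degrees=True)
for n,im in(("scene",b),("wrist",a)):
    X,u,v=cloud(im);t=C.inv().apply(X-s["tool_pos"])
    for z in range(-90,10,6):
        m=(t[:,2]>=z)&(t[:,2]<z+6)&(abs(t[:,0])<45)&(abs(t[:,1])<90)
        if m.sum()>3: print(n,z,m.sum(),"y",t[m,1].min().round(),t[m,1].max().round(),"x",t[m,0].min().round(),t[m,0].max().round())
    m=(abs(t[:,0])<20)&(abs(t[:,1])<50)&(t[:,2]>-40)&(t[:,2]<20)
    for sg in(-1,1):
        k=m&(t[:,1]*sg>0); print(sg,t[k,2].max() if k.any() else None)
E
```

```text
scene -90 74 y -62.0 66.0 x -12.0 17.0
scene -84 77 y -59.0 63.0 x -15.0 17.0
scene -78 73 y -64.0 61.0 x -15.0 17.0
scene -72 76 y -58.0 59.0 x -17.0 16.0
scene -66 52 y -58.0 58.0 x -12.0 16.0
scene -60 57 y -53.0 55.0 x -15.0 12.0
scene -54 66 y -52.0 53.0 x -14.0 13.0
scene -48 46 y -47.0 51.0 x -12.0 13.0
scene -42 28 y -28.0 35.0 x -12.0 10.0
scene -36 40 y -29.0 36.0 x -13.0 10.0
scene -30 45 y -29.0 35.0 x -13.0 12.0
scene -24 40 y -26.0 35.0 x -12.0 10.0
scene -18 43 y -28.0 35.0 x -12.0 11.0
scene -12 36 y -28.0 33.0 x -12.0 10.0
scene -6 30 y -27.0 30.0 x -13.0 10.0
scene 0 5 y -21.0 26.0 x -12.0 -0.0
-1 0.5417241180924566
1 1.3314180419352768
wrist -90 7594 y -69.0 65.0 x -5.0 16.0
wrist -84 5438 y -67.0 62.0 x -14.0 14.0
wrist -78 5659 y -64.0 60.0 x -18.0 13.0
wrist -72 4099 y -62.0 58.0 x -18.0 13.0
wrist -66 2302 y -61.0 56.0 x -18.0 13.0
wrist -60 2212 y -59.0 54.0 x -18.0 11.0
wrist -54 3807 y -57.0 52.0 x -19.0 9.0
wrist -48 1222 y -55.0 49.0 x -18.0 9.0
wrist -42 491 y -48.0 45.0 x -12.0 9.0
wrist -36 727 y -32.0 28.0 x -17.0 6.0
wrist -30 444 y -36.0 31.0 x -17.0 6.0
wrist -24 436 y -36.0 31.0 x -16.0 6.0
wrist -18 398 y -36.0 31.0 x -17.0 6.0
wrist -12 343 y -36.0 31.0 x -17.0 6.0
wrist -6 229 y -34.0 30.0 x -17.0 6.0
wrist 0 39 y -23.0 17.0 x -11.0 4.0
-1 3.9651226762051346
1 3.5214661195343084
```

send_rows(increments=[[4,-3,15,-0.03,0,0],[0,0,15,0,0,0],[0,0,10,0,0,0],[0,0,5,0,0,0],[0,0,0,0,0,0]], grip=0.16)

```text
time: 4.58
tool_pos: [473.1, -41.2, 69.4]
tcp_rot: [171.4, 0.0, 14.0]
ft_force: [-0.2, -0.3, 0.3]
finger_gap: 36.4
grip_force: 0.0
```

```bash
python3 g.py -143 43 28 0.15
```

```text
t 4.575 bay now [-139.    39.4   69.4] F bay [-0.3 -0.2  0.3] gap 36.4
shift tool [-3.9 -9.8 40.4] turn tool [-0.    -0.     0.005] rot [171.4   0.   14. ] q [ -5.  -6. 117.  -9.  67.  74.] shift in goal frame [-4.  -9.8 40.4]
```

send_rows(increments=[[-4,-9.5,8,0,0,0.005],[0,0,8,0,0,0],[0,0,8,0,0,0],[0,0,8,0,0,0],[0,0,6,0,0,0]])

```text
time: 5.2
tool_pos: [468.6, -38.2, 30.2]
tcp_rot: [171.4, -0.1, 13.7]
ft_force: [-1.3, 2.5, 3.6]
finger_gap: 35.9
grip_force: 1.9
```

send_rows(increments=[[0,0,0,0,0,0],[0,0,0,0,0,0]])

```text
time: 5.45
tool_pos: [468.6, -38.4, 30.8]
tcp_rot: [171.4, -0.0, 13.7]
ft_force: [-0.4, 1.1, 3.6]
finger_gap: 35.6
grip_force: 1.6
```

```bash
cat > look.py <<'E'
from h import *
import sys
from bench import r
p,Q=pickle.load(open("fit.pkl","rb"))
s=r.snapshot("top");X,u,v=cloud(s);c,q=np.cos(p[2]),np.sin(p[2]);d=X[:,:2]-p[:2];b=np.c_[d@[c,q],d@[-q,c],X[:,2]]
# cover angle: fit plane slope of roof over x 50..85
m=(b[:,0]>50)&(b[:,0]<85)&(b[:,1]>-45)&(b[:,1]<60)&(b[:,2]>41)&(b[:,2]<95)
f=np.polyfit(b[m,1],b[m,2],1);print("roof n",m.sum(),"angle",-np.arctan(f[0]))
a=r.snapshot("scene")
cv2.imwrite("pics/%s.png"%sys.argv[1],np.hstack([cv2.resize(a["img"][170:310,180:350],(450,370),interpolation=cv2.INTER_CUBIC),cv2.resize(s["img"][130:245,250:340],(300,370),interpolation=cv2.INTER_CUBIC)]))
E
python3 g.py -143 43 28 0.15; python3 look.py a1
```

```text
t 5.45 bay now [-142.8   43.1   30.8] F bay [-0.1  1.1  3.6] gap 35.6
shift tool [-0.2 -0.3  2.8] turn tool [ 0.    -0.001  0.001] rot [171.4  -0.   13.7] q [ -5.  -3. 119.  -9.  62.  76.] shift in goal frame [-0.2 -0.3  2.8]
roof n 274 angle 0.3613488972319433
```

View pics/a1.png

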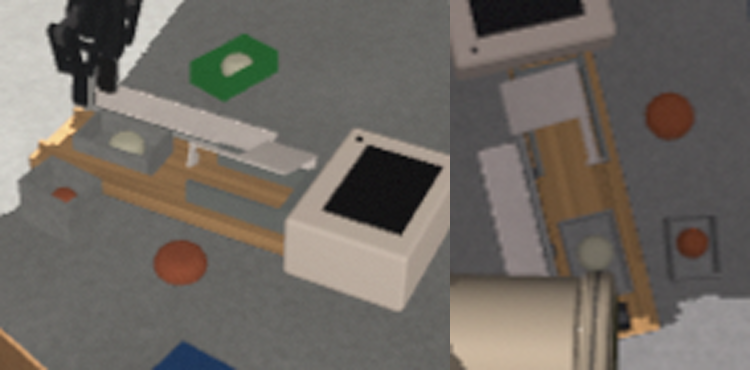

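The scene view shows the finger on the plate's near end at (95,100), the apron raised at (195,150), and the box still in front of it. The cover is at about 0.36 rad, so I press 5 mm lower.

send_rows(increments=[[0,0,3,0,0,0],[0,0,2,0,0,0],[0,0,0,0,0,0],[0,0,0,0,0,0]])

```text
time: 6.05
tool_pos: [468.8, -38.9, 25.7]
tcp_rot: [171.4, -0.1, 13.7]
ft_force: [0.1, 4.7, 4.3]
finger_gap: 35.7
grip_force: 2.1
```

```bash
python3 g.py -143 43 26 0.15; python3 look.py a2
```

```text
t 6.05 bay now [-142.7   42.6   25.7] F bay [1.3 4.5 4.3] gap 35.7
shift tool [-0.3 -0.4 -0.4] turn tool [-0.    -0.001  0.001] rot [ 1.714e+02 -1.000e-01  1.370e+01] q [ -5.  -2. 119.  -9.  61.  76.] shift in goal frame [-0.3 -0.4 -0.4]
roof n 257 angle 0.49030655007639984
```

send_rows(increments=[[4,0,0,0,0,0],[6,0,0,0,0,0],[6,0,0,0,0,0],[6,0,0,0,0,0],[6,0,0,0,0,0]])

```text
time: 6.78
tool_pos: [496.0, -32.3, 25.4]
tcp_rot: [171.4, -0.0, 13.7]
ft_force: [-4.4, 0.8, 4.2]
finger_gap: 36.0
grip_force: 2.5
```

```bash
python3 g.py 1 43 26 0.15; python3 look.py a3
```

```text
t 6.775 bay now [-114.6   42.5   25.4] F bay [-4.1  1.8  4.2] gap 36.0
shift tool [115.6  -0.3  -0.6] turn tool [-0.    -0.     0.001] rot [171.4  -0.   13.7] q [ -4.   2. 114.  -9.  61.  77.] shift in goal frame [115.6  -0.4  -0.6]
roof n 255 angle 0.5092026031690335
```

View pics/a3.png

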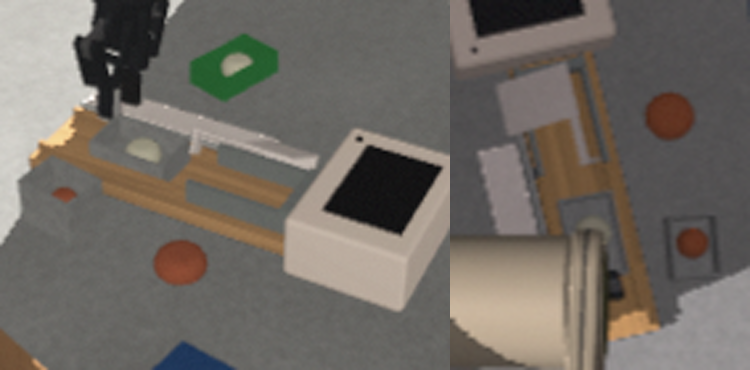

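The pusher is against the box's rear wall at (110,110). The box has moved about 20 mm along the channel and the apron is clear of it. I continue pushing.

send_rows(increments=[[7,0,0,0,0,0],[7,0,0,0,0,0],[7,0,0,0,0,0],[7,0,0,0,0,0],[7,0,0,0,0,0]])

```text
time: 7.5
tool_pos: [529.6, -24.1, 25.5]
tcp_rot: [171.4, 0.0, 13.7]
ft_force: [-5.6, 0.0, 5.4]
finger_gap: 35.6
grip_force: 3.2
```

send_rows(increments=[[7,0,0,0,0,0],[7,0,0,0,0,0],[7,0,0,0,0,0],[7,0,0,0,0,0],[7,0,0,0,0,0]])

```text
time: 8.12
tool_pos: [563.6, -15.8, 25.6]
tcp_rot: [171.4, 0.0, 13.7]
ft_force: [-5.0, 0.4, 5.9]
finger_gap: 35.7
grip_force: 3.1
```

```bash
python3 g.py 1 43 26 0.15; python3 look.py a4
```

```text
t 8.125 bay now [-45.   42.6  25.6] F bay [-4.7  1.6  5.9] gap 35.7
shift tool [46.  -0.3 -0.5] turn tool [-0.     0.     0.001] rot [171.4   0.   13.7] q [ -1.  12. 103.  -9.  63.  79.] shift in goal frame [46.  -0.3 -0.5]
roof n 253 angle 0.5366096844682173
```

View pics/a4.png

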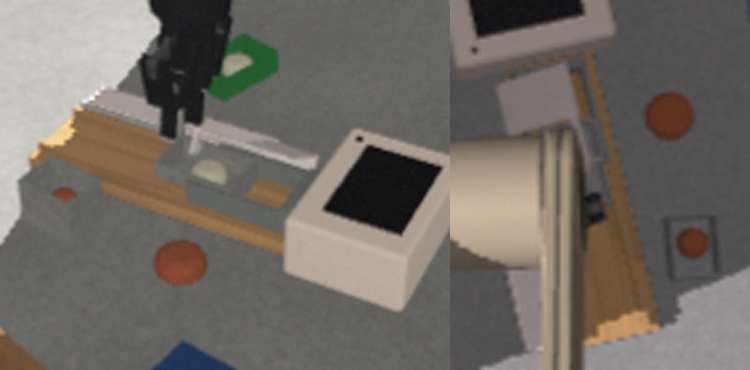

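The box is sliding under the raised cover (stone at (210,172)) and the finger still follows at (180,130). I carry on and slow down near the stop.

send_rows(increments=[[7,0,0,0,0,0],[7,0,0,0,0,0],[7,0,0,0,0,0],[7,0,0,0,0,0],[5,0,0,0,0,0]])

```text
time: 8.85
tool_pos: [595.7, -8.0, 25.6]
tcp_rot: [171.4, -0.0, 13.7]
ft_force: [-4.9, 0.5, 5.5]
finger_gap: 35.7
grip_force: 3.0
```

send_rows(increments=[[3,0,0,0,0,0],[3,0,0,0,0,0],[2,0,0,0,0,0],[0,0,0,0,0,0]])

```text
time: 9.35
tool_pos: [604.0, -6.0, 25.8]
tcp_rot: [171.4, -0.1, 13.7]
ft_force: [-2.5, 1.0, 5.1]
finger_gap: 36.0
grip_force: 2.3
```

```bash
python3 g.py 1 43 26 0.15; python3 look.py a5
```

```text
t 9.35 bay now [-3.5 42.6 25.8] F bay [-2.2  1.6  5.1] gap 36.0
shift tool [ 4.5 -0.4 -0.2] turn tool [ 0.    -0.001  0.001] rot [ 1.714e+02 -1.000e-01  1.370e+01] q [-0. 18. 97. -9. 64. 80.] shift in goal frame [ 4.5 -0.4 -0.3]
roof n 32 angle -1.1055095571034497
```

View pics/a5.png

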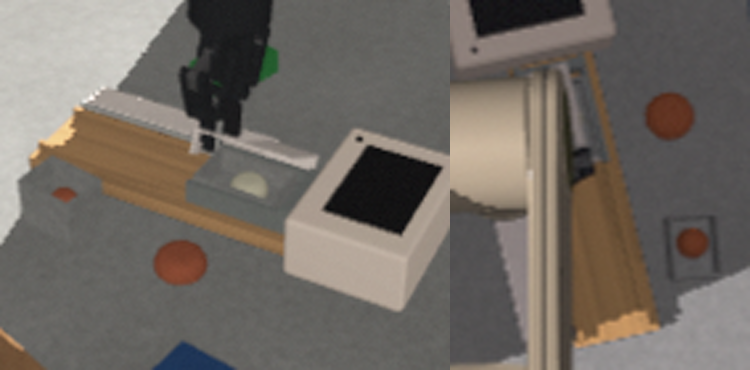

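The box is nearly home, with its stone at (250,185) and no clash with the raised apron. I creep until the force rises.

send_rows(increments=[[1,0,0,0,0,0],[1,0,0,0,0,0],[1,0,0,0,0,0],[0,0,0,0,0,0]])

```text
time: 9.95
tool_pos: [606.3, -5.4, 25.8]
tcp_rot: [171.4, -0.0, 13.7]
ft_force: [-6.4, -0.2, 6.2]
finger_gap: 35.9
grip_force: 3.1
```

send_rows(increments=[[1,0,0,0,0,0],[1,0,0,0,0,0],[0,0,0,0,0,0]])

```text
time: 10.32
tool_pos: [608.3, -4.9, 25.8]
tcp_rot: [171.4, -0.0, 13.7]
ft_force: [-4.9, 0.6, 5.2]
finger_gap: 35.9
grip_force: 3.0
```

send_rows(increments=[[1,0,0,0,0,0],[1,0,0,0,0,0],[0,0,0,0,0,0]])

```text
time: 10.7
tool_pos: [610.2, -4.5, 25.8]
tcp_rot: [171.4, -0.0, 13.7]
ft_force: [-5.1, 0.2, 4.9]
finger_gap: 35.9
grip_force: 3.0
```

send_rows(increments=[[1,0,0,0,0,0],[1,0,0,0,0,0],[0,0,0,0,0,0]])

```text
time: 11.08
tool_pos: [611.0, -4.2, 25.6]
tcp_rot: [171.4, 0.1, 13.7]
ft_force: [-10.6, -0.6, 9.1]
finger_gap: 36.1
grip_force: 6.5
```

```bash
python3 g.py 1 43 26 0.15
```

```text
t 11.075 bay now [ 3.8 42.6 25.6] F bay [-10.4   1.9   9.1] gap 36.1
shift tool [-2.8 -0.3 -0.4] turn tool [-0.     0.002  0.001] rot [1.714e+02 1.000e-01 1.370e+01] q [-0. 19. 95. -9. 64. 80.] shift in goal frame [-2.8 -0.3 -0.4]
```

The force doubled, so the box has met the stop. I back off, then lift straight up.

send_rows(increments=[[-3,0,0,0,0,0],[-4,0,0,0,0,0],[-3,0,0,0,0,0],[0,0.8,-5,0,0,0],[0,0.8,-5,0,0,0]])

```text
time: 11.7
tool_pos: [602.3, -6.9, 35.9]
tcp_rot: [171.4, 0.0, 13.7]
ft_force: [0.4, -3.2, 2.4]
finger_gap: 35.6
grip_force: 1.1
```

send_rows(increments=[[0,0.8,-5,0,0,0],[0,1.2,-8,0,0,0],[0,1.2,-8,0,0,0],[0,2.4,-16,0,0,0],[0,4,-25,0,0,0]])

```text
time: 12.32
tool_pos: [601.9, -6.4, 98.9]
tcp_rot: [171.4, 0.1, 13.7]
ft_force: [0.6, 0.0, 0.2]
finger_gap: 35.7
grip_force: 0.0
```

send_rows(increments=[[0,5,-30,0,0,0],[-20,5,-30,0,0,0],[-40,0,-10,0,0,0],[-50,0,0,0,0,0],[-50,0,0,0,0,0]])

```text
time: 12.95
tool_pos: [446.0, -44.2, 170.3]
tcp_rot: [171.4, -0.1, 13.8]
ft_force: [0.2, 0.6, 0.9]
finger_gap: 35.8
grip_force: 0.0
```

send_rows(increments=[[-40,-40,0,0,0,0],[0,-50,0,0,0,0],[0,-50,0,0,0,0],[0,0,0,0,0,0],[0,0,0,0,0,0]])

```text
time: 13.58
tool_pos: [375.7, 80.9, 149.0]
tcp_rot: [171.4, -0.1, 13.8]
ft_force: [2.0, 0.1, 0.7]
finger_gap: 35.9
grip_force: 0.0
```

```bash
python3 g.py 1 43 26 0.15; python3 look.py a6; python3 - <<'E'
from bench import r
import cv2
cv2.imwrite("pics/a7.png",cv2.resize(r.snapshot("top")["img"][100:245,200:345],(580,580),interpolation=cv2.INTER_CUBIC))
E
```

```text
t 13.575 bay now [-204.8  181.   149. ] F bay [ 2.  -0.3  0.7] gap 35.9
shift tool [205.3 118.4 142.6] turn tool [ 0.    -0.002  0.002] rot [ 1.714e+02 -1.000e-01  1.380e+01] q [ 13. -25. 123.  -9.  81.  90.] shift in goal frame [205.8 118.1 142.2]
roof n 272 angle -0.007981393432006937
```

View pics/a6.png

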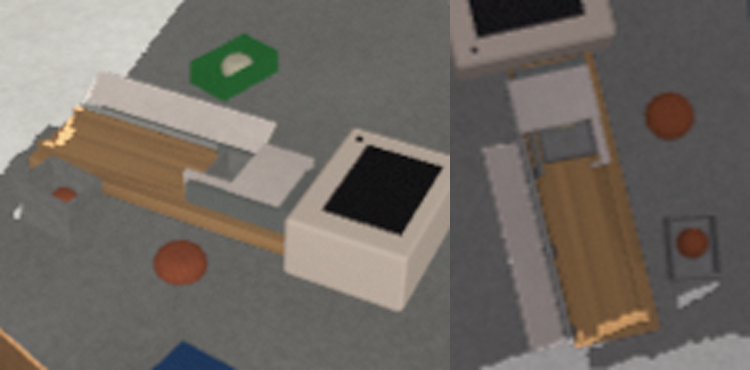

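View pics/a7.png

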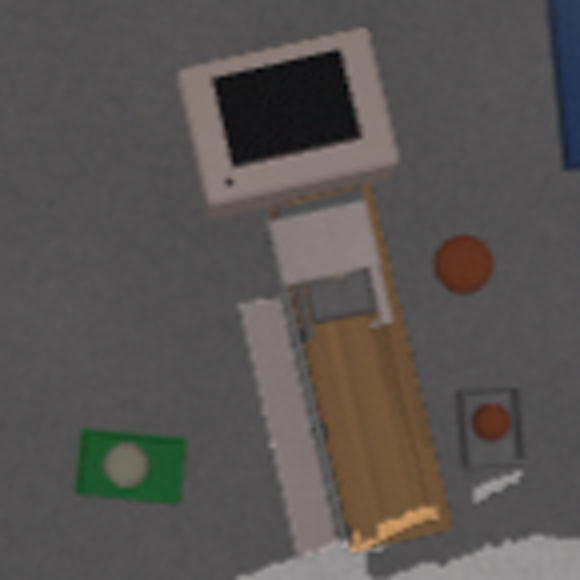

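The cover is shut. In the notch the box's rear rim corners are at about (312,324) and (376,309). I'll check their x against the expected 12.

```bash
python3 - <<'E'
from h import *
s=pickle.load(open("pics/top.pkl","rb"));p,Q=pickle.load(open("fit.pkl","rb"))
for x in(6,9,12,15): print(x,np.round((proj(s,w(p,[(x,25,41),(x,-25,41)]))-[200,100]+.5)*4-.5,0).tolist())
E
```

```text
6 [[315.0, 331.0], [380.0, 317.0]]
9 [[315.0, 327.0], [379.0, 313.0]]
12 [[314.0, 323.0], [378.0, 309.0]]
15 [[313.0, 319.0], [377.0, 305.0]]
```

The rear rim matches x = 12, so the box is home.

```bash
python3 -c "
from bench import r
print(r.hand_in())"
```

```text
the job is handed in; nothing more can be done
None
```

I pushed the boxed stone in against the back stop, the cover sprang fully shut behind it (measured about 0 rad), and I handed the job in at about 14 s; the judge's verdict was not shown.

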